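# Free the seized clamp of a lens carrier and reset it against the rail stop

## Robot

A 6-joint arm with a two-finger parallel gripper is mounted at the origin on a cart in front of the work surface, level with it; the furniture and walls round the work are solid. World frame = base frame: x ahead of the robot, y to its left, z up, the work surface at z = 0. Lengths are in m, angles in rad, forces in N, time in s.
With the tool pointing down it reaches from about 0.4 to 0.825 m from the base axis. Payload 7 kg.
Tool frame: the origin (TCP) lies at the very end of the fingers, on their centre line; the grasp point (between the pads) lies 19 mm behind it; z points along the fingers, y is the line along which they close (so a half turn about z gives the same grasp; the last joint's range is limited). The gripper opens to 85 mm and grips with 20 to 120 N. Pads are 22 mm wide; open, the fingers measure 114 mm over their backs; the gripper's body (76 mm by 85 mm) begins 54 mm behind the grasp point. The pads swing forward as they close: fully open they stand 13 mm farther back than shut.
Start: joints at [-1.02, 0.359, 0.012, 0, -1.224, -0.288], TCP at [0.175, -0.652, 0.231] pointing down, gripper open.
Joint ranges: [-3.07, 3.07], [-1.43, 2.12], [-1.02, 1.25], [-3.03, 1.67], [-3.05, -0], [-3.03, 3.03]. Speed limits (rad/s): [2.39, 2.39, 3.01, 3.14, 3.14, 3.14].

## Interface

Orientations are given as a unit quaternion [w, x, y, z].
In Python, from workcell import arm gives the robot as it stands.
- The arm moves only by the tool move_arm, never from a script. Its argument "increments" is one flat list of numbers, 7 for each row, row after row: the turn, a rotation vector about the world's x, y, z in rad, then the shift along the world's x, y, z in m, then the closure in counts, from 0 (fully open) to 255 (shut). A call has 1 to 8 rows; each row is the pose to reach, as a shift and turn from the pose commanded when the call began; what a row does not reach only later rows make up. A row lasts 1/12 s, in which the tool goes at most 41.7 mm and 7.16 degrees, less where a joint would pass 70% of its speed; a pose out of reach is approached as far as the arm can. A call with a gripper value outside its range is refused whole. The fingers move at their own pace and stop on an object; the grip force is fixed at half the most. Time passes only in rows, so rows that repeat a pose let the fingers close. It gives the time, the measured TCP pose, the force, the opening and the grip force at its end, in the units of the state.
- arm.read_state(): the state, without advancing time (a new reading comes with each control period).
- arm.snapshot(name): name is "scene" or "side" or "wrist"; returns a dict with "img" (420x560x3 uint8, blue, green, red), "intrinsics" (3x3 intrinsics, pixels), "rvec" (rotation vector, rad) and "tvec" (3), from world to camera coordinates, as OpenCV has them. Camera axes: x right, y down, z forward; pixel columns grow to the right and rows downward; lengths in m; the calibration is good to about 2 mm. The wrist camera is an equidistant fisheye: a pixel r from the principal point sees the ray r / f radians off the axis. A picture is of the moment at which its call begins. There is no depth.
- arm.sign_off(): hands the job in; it is judged then, once.
Trained networks look in the newest picture that a camera, given by its name, has taken for a name from the list of things; names that differ only in an ending like _2 or _b are one class to them, and where a whole thing is asked for, a point or a joint stands for the part that bears it (a point fixed in the world has none). Each returns a list of dicts, best first, with "score" (0 to 1); they miss things now and then, are a little off and sometimes report something else, mostly with a low value. They report only what shows in the picture. A call takes as long as a camera call.
- arm.masks_of(camera, label): "region" (420x560 bool, what is visible of it) and "bbox" ([left, top, right, bottom] in pixels, round what is visible of it).
The state is a dict: "time_s": time; "q": joint angles; "qd": joint speeds; "joint_torque": joint torques, N m; "tool_pos": TCP position; "tool_rot": TCP orientation; "ft_force": force on the tool from outside, world axes, zero at the start; "moment": the same for the moment, N m; "gripper_width": finger opening in m; "grasp_force": force on a finger pad.
Only numpy, scipy, OpenCV 4.12 (cv2) and the standard library are available. Lean on these libraries where they do the work, as an engineer would, in place of code of your own. Each camera call takes 0.05 s, during which the arm holds its last target. There are 200 camera calls.

## Task

The clamp knob of the lens carrier on the optical rail has seized: break it loose with a short firm anticlockwise twist and back it off by at least a third of a turn, so that the carrier runs free. Then slide the lens carrier along the rail until it rests up against the rail stop, gently, without dragging it while it is still clamped, and nip the knob up firmly again where it stands, without overtightening it. Do not touch the lens, leave the pinhole carrier alone and do not shift the things lying round the rail.

Things in the scene. Friction and masses are not known exactly. Their poses are not given: they have to be found in the camera images.
- rail: aluminium dovetail rail bolted to the table, 480 mm long (its own y), foot 56 mm and head 40 mm wide, top 22 mm above the table, with a ticked scale. Origin: centre of its underside; z up. It is worn: at the stop the clamp begins to bite 0.3 to 0.6 rad of knob earlier or later than where the carrier stood (earlier, at a larger knob angle, towards the rail's +y)
- lens_carrier: black carrier that straddles the rail, 110 mm long along it, 60 mm wide, top 36 mm above the table; round lens 36 mm from its middle towards the rail's -y, steel tee knob 36 mm towards +y. It only slides along the rail: 2 to 4 N of drag when free, held fast when clamped. Origin: on the rail's centre line at table height, half way along the carrier; axes as the rail's
- clamp_knob (a joint): angle of the lens carrier's knob, rad, growing anticlockwise from above, which loosens; starts tight at -0.28 to -0.18. It sticks until about 0.15 to 0.5 N m, lets go, is unloaded within 0.5 rad, then turns freely (under 0.05 N m). Tightening, the torque climbs by about 1 N m per rad from first bite: about 0.35 N m (11 to 12 N, 30 mm out on the bar) is firm, below 0.2 slack, above 0.5 overtight
- knob_axis (a point): point on the turning axis of that knob, 62 mm above the table (26 mm above the carrier's top); turns with the knob, z up. The knob is a plain steel tee: a bar 84 mm long (42 mm either side of the axis, along this point's x), 10 mm thick (y) and 22 mm tall (44 to 66 mm above the table), with a dark index line on the +x arm, on a stem 20 mm thick and a washer
- clamp_shoe: steel shoe hidden in the lens carrier under the knob, pressed on to the rail by the knob's screw: 18 to 62 N is well clamped. Origin: centre of its underside, about 22 mm above the table; z up
- lens: round lens in a black ring 42 mm across and 12 mm thick, standing upright on the lens carrier, top 87 mm above the table. Origin: middle of its foot, on the carrier's top, 36 mm above the table. Fragile: not to be touched
- rail_stop: plain aluminium block that straddles the rail, bolted tight, 20 mm long along it, 60 mm wide, top 36 mm above the table; on one side or the other of the lens carrier. Origin: on the rail's centre line at table height, half way along the block; y along the rail. The lens carrier touches it when the two origins are 65 mm apart
- pinhole_carrier: second black carrier, 70 mm long, 60 mm wide, with an upright square plate with a brass pinhole disc (top 78 mm above the table) and a steel tee knob of the same kind; clamped on the rail on the side away from the stop, and stays there. Origin: on the rail's centre line at table height, half way along it; y along the rail
- hex_key: loose black L-shaped hex key, 35x90x9 mm, lying beside the rail on the robot's side. Origin: underside, middle
- filter_box: loose flat black filter box, 50x50x21 mm, beyond the rail. Origin: centre of its underside
- tissue_pack: loose flat pack of lens tissue, 73x101x10 mm, beyond the rail. Origin: centre of its underside

How it is judged:
On the way, in this order (a step that is already met when the one before it is completed fails the run):
1. the seized knob is broken loose and backed off by a third of a turn, the clamp off the rail (value of joint clamp_knob above 1.75 rad and contact force between clamp_shoe and rail below 1 N), for 0.1 s.
2. the lens carrier is slid up against the rail stop (horizontal distance between lens_carrier and rail_stop below 0.067 m), for 0.2 s.
At the end, for the whole second after the job is handed in: the lens carrier rests against the rail stop (gap under 2 mm), at rest, and is clamped there: its shoe presses on the rail with more than 18 N (horizontal distance between lens_carrier and rail_stop below 0.067 m and contact force between clamp_shoe and rail above 18 N and linear speed of lens_carrier below 0.005 m/s); the robot touches nothing.
It fails at once if the clamp is overtightened (shoe on rail over 62 N) (contact force between clamp_shoe and rail above 62 N).
It fails at once if the carrier is dragged along the rail while clamped (contact force between clamp_shoe and rail above 12 N and linear speed of lens_carrier above 0.025 m/s).
It fails at once if the carrier is driven hard against the stop (over 20 N) (contact force between lens_carrier and rail_stop above 20 N).
It fails at once if the lens is touched, or the pinhole carrier is pushed or turned at (contact force between any of the fingers, the arm and lens above 1 N or contact force between any of the fingers, the arm and pinhole_carrier above 2 N).
It fails at once if a thing lying by the rail is shifted by more than 15 mm (distance of any of hex_key, filter_box, tissue_pack from where it was at the start of the episode above 0.015 m).
It also fails if it takes over 61 s, if anything falls off the work surface, if the arm or the gripper's body presses on something with over 40 N, if the wrist force passes 120 N, or if a joint passes its speed limit or range.

## Working session

There is one attempt and no reset: what is moved stays moved. The work goes in short steps, Python scripts to look and compute and a tool call to move; the robot and the scene stay as the last step left them, time stands still between calls to the robot, and variables do not carry over. Pictures are saved under pics/ and viewed, at most 10 in all, crops included, and the job is handed in when it is done.

Besides the shell and the picture viewer there is one more tool, called after "Emit:" by a JSON object that holds its "op" and its "data". move_arm: Moves the arm, as the interface text tells. Its arguments: {"type":"object","properties":{"increments":{"type":"array"}},"required":["increments"]}

```bash
mkdir -p pics; ls; cat > h.py <<'E'
import numpy as np, cv2
from workcell import arm
def snap(n,f=None):
    s=arm.snapshot(n)
    if f: cv2.imwrite('pics/'+f,s['img'])
    return s
def proj(s,P):
    R,_=cv2.Rodrigues(np.array(s['rvec'],float)); K=np.array(s['intrinsics'])
    p,_=cv2.projectPoints(np.array(P,float).reshape(-1,1,3),np.array(s['rvec'],float),np.array(s['tvec'],float),K,None)
    return p.reshape(-1,2)
def topl(s,uv,z):
    R,_=cv2.Rodrigues(np.array(s['rvec'],float)); K=np.array(s['intrinsics']); t=np.array(s['tvec'],float).ravel()
    uv=np.atleast_2d(uv).astype(float); d=(np.linalg.inv(K)@np.c_[uv,np.ones(len(uv))].T).T@R
    c=-R.T@t; return c+d*((z-c[2])/d[:,2])[:,None]
E
python3 - <<'E'
from h import *
st=arm.read_state(); print(st)
L=['rail','lens_carrier','knob_axis','lens','rail_stop','pinhole_carrier','hex_key','filter_box','tissue_pack']
for c in ['scene','side']:
    s=snap(c,c+'0.png'); print(c,s['intrinsics'],s['tvec'])
    for l in L:
        for m in arm.masks_of(c,l)[:3]:
            r=m['region']; ys,xs=np.nonzero(r)
            print(l,round(m['score'],2),m['bbox'],len(xs), topl(s,[xs.mean(),ys.mean()],.03)[0].round(3))
E
```

```text
pics
{'time_s': 0.0, 'q': array([-1.01986810e+00,  3.59358881e-01,  1.10641751e-02, -3.23902875e-04,
       -1.22408446e+00, -2.88149364e-01]), 'qd': array([-0.00155261,  0.00096674, -0.0008677 , -0.00050411, -0.00018545,
        0.00018269]), 'joint_torque': array([-4.31151211e-04, -5.83317626e+01,  2.93425620e+01,  6.93674192e+00,
       -5.93635588e-03, -5.64438233e-05]), 'tool_pos': array([ 0.17521907, -0.65137318,  0.23038883]), 'tool_rot': array([-1.83311247e-04, -1.30957004e-01,  9.91387721e-01,  7.84812248e-04]), 'ft_force': array([ 0.82195193,  0.16695958, -0.34637401]), 'moment': array([ 0.09857431,  0.04590522, -0.03538777]), 'grasp_force': 0.0, 'gripper_width': 0.08521899229034496}
scene [[470.32314611   0.         279.50668131]
 [  0.         470.32314611 206.05076285]
 [  0.           0.           1.        ]] [0.47886281 0.19577637 0.79705982]
rail 0.86 [205.3, 197.8, 365.2, 295.5] 3516 [0.5   0.076 0.03 ]
lens_carrier 0.72 [276.5, 194.9, 332.9, 249.2] 1468 [0.513 0.    0.03 ]
knob_axis 0.89 [279.0, 212.0, 309.1, 231.5] 336 [0.536 0.007 0.03 ]
knob_axis 0.38 [329.7, 20
[... 425 characters left out ...]
       278.10852223]
 [  0.         410.6288413  207.90519577]
 [  0.           0.           1.        ]] [-0.53807817  0.06119254  0.87439226]
lens_carrier 0.88 [245.3, 208.2, 290.7, 255.2] 1376 [0.511 0.034 0.03 ]
knob_axis 0.7 [251.7, 208.8, 288.9, 226.1] 404 [0.514 0.112 0.03 ]
lens 0.91 [250.7, 216.4, 273.9, 237.8] 381 [0.5   0.047 0.03 ]
pinhole_carrier 0.89 [268.2, 186.4, 298.9, 218.1] 666 [0.533 0.228 0.03 ]
hex_key 0.46 [208.2, 244.9, 218.2, 270.9] 102 [ 0.429 -0.1    0.03 ]
filter_box 0.73 [299.5, 218.8, 327.8, 234.6] 367 [0.611 0.065 0.03 ]
tissue_pack 0.72 [294.1, 249.7, 334.9, 275.0] 896 [ 0.609 -0.092  0.03 ]
tissue_pack 0.48 [248.4, 213.5, 273.2, 239.0] 385 [0.5   0.048 0.03 ]
```

```bash
python3 - <<'E'
import cv2,numpy as np
a=cv2.imread('pics/scene0.png')[170:310,190:380]; b=cv2.imread('pics/side0.png')[170:310,190:360]
cv2.imwrite('pics/a.png',cv2.resize(a,None,fx=4.2,fy=4.2,interpolation=3)); cv2.imwrite('pics/b.png',cv2.resize(b,None,fx=4.2,fy=4.2,interpolation=3))
E
```

```text
(no output)
```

View pics/a.png

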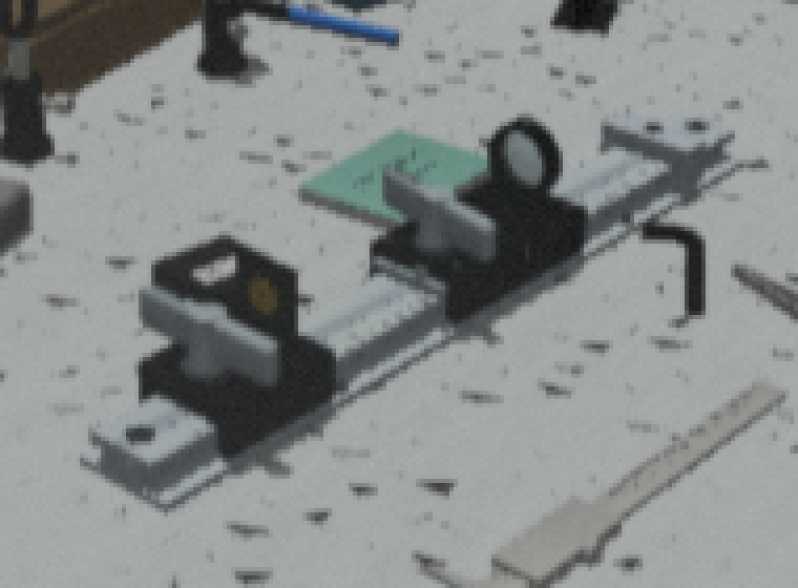

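View pics/b.png

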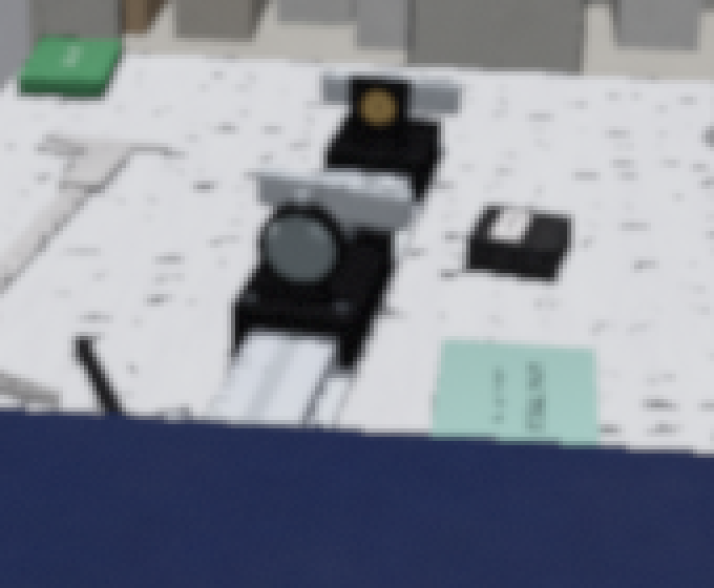

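```bash
python3 - <<'E'
from h import *
o=np.array([190,170])
S=arm.snapshot('scene'); D=arm.snapshot('side')
def f(s,pts,z):
    return topl(s,np.array(pts)/4.2+o,z)[:,:2].round(3)
print('scene bar top L,R',f(S,[(390,174),(496,232)],.066))
print('side bar top front',f(D,[(259,180),(413,203)],.066))
print('scene carrier top corners',f(S,[(447,293),(585,208),(372,262)],.036))
print('side carrier top',f(D,[(237,303),(345,322),(392,232)],.036))
print('scene stop',f(S,[(605,130),(685,150),(735,135)],.036))
print('pinhole carrier corners',f(S,[(335,375),(220,430),(140,368)],.036))
print('pinhole bar',f(S,[(143,293),(277,350)],.066))
for s in (S,D):
    R,_=cv2.Rodrigues(np.array(s['rvec'],float)); print('cam',(-R.T@np.array(s['tvec']).ravel()).round(3))
E
```

```text
scene bar top L,R [[0.546 0.04 ]
 [0.468 0.064]]
side bar top front [[0.48  0.039]
 [0.557 0.021]]
scene carrier top corners [[ 0.483  0.083]
 [ 0.473 -0.039]
 [ 0.53   0.078]]
side carrier top [[ 0.48  -0.038]
 [ 0.531 -0.05 ]
 [ 0.546  0.052]]
scene stop [[ 0.513 -0.135]
 [ 0.463 -0.138]
 [ 0.449 -0.174]]
pinhole carrier corners [[0.482 0.177]
 [0.496 0.243]
 [0.557 0.225]]
pinhole bar [[0.565 0.211]
 [0.486 0.215]]
cam [0.042 0.804 0.504]
cam [ 0.588 -0.746  0.394]
```

Emit:
{"op": "move_arm", "data": {"increments": [0,0,-0.27,0.14,0.29,0,120,0,0,-0.27,0.14,0.29,0,120,0,0,-0.27,0.14,0.29,0,120,0,0,-0.27,0.14,0.29,0,120,0,0,-0.27,0.14,0.29,0,120,0,0,-0.27,0.14,0.29,0,120,0,0,-0.27,0.14,0.29,0,120,0,0,-0.27,0.14,0.29,0,120]}}

```text
time_s: 1.77
tool_pos: [0.3159, -0.3594, 0.2317]
tool_rot: [0.001, 0.003, 1.0, -0.0]
ft_force: [0.3, 0.4, 1.3]
gripper_width: 0.045
grasp_force: 0.0
```

Emit:
{"op": "move_arm", "data": {"increments": [0,0,-0.25,0.14,0.29,0,120,0,0,-0.25,0.14,0.29,0,120,0,0,-0.25,0.14,0.29,0,120,0,0,-0.25,0.14,0.29,0,120,0,0,-0.25,0.14,0.29,0,120,0,0,-0.25,0.14,0.29,0,120,0,0,-0.25,0.14,0.29,0,120,0,0,-0.25,0.14,0.29,0,120]}}

```text
time_s: 2.43
tool_pos: [0.4544, -0.0725, 0.2319]
tool_rot: [0.001, 0.128, 0.992, 0.0]
ft_force: [1.4, -0.1, 0.6]
gripper_width: 0.0447
grasp_force: 0.0
```

Emit:
{"op": "move_arm", "data": {"increments": [0,0,0,0.055,0.116,-0.05,120,0,0,0,0.055,0.116,-0.05,120,0,0,0,0.055,0.116,-0.05,120,0,0,0,0.055,0.116,-0.05,120,0,0,0,0.055,0.116,-0.05,120,0,0,0,0.055,0.116,-0.05,120]}}

```text
time_s: 2.93
tool_pos: [0.5088, 0.0419, 0.1808]
tool_rot: [-0.001, 0.127, 0.992, -0.0]
ft_force: [0.1, -0.8, -0.1]
gripper_width: 0.0452
grasp_force: 0.0
```

```bash
cat >> h.py <<'E'
def fish(s,P):
    R,_=cv2.Rodrigues(np.array(s['rvec'],float)); K=np.array(s['intrinsics']); t=np.array(s['tvec'],float).ravel()
    p=np.atleast_2d(P)@R.T+t; r=np.hypot(p[:,0],p[:,1]); th=np.arctan2(r,p[:,2])
    return np.c_[K[0,0]*th*p[:,0]/r+K[0,2],K[1,1]*th*p[:,1]/r+K[1,2]]
def fishpl(s,uv,z):
    R,_=cv2.Rodrigues(np.array(s['rvec'],float)); K=np.array(s['intrinsics']); t=np.array(s['tvec'],float).ravel()
    uv=np.atleast_2d(uv).astype(float); a=(uv-K[:2,2])/[K[0,0],K[1,1]]; th=np.hypot(*a.T); k=np.sin(th)/np.maximum(th,1e-9)
    d=np.c_[a*k[:,None],np.cos(th)]@R; c=-R.T@t; return c+d*((z-c[2])/d[:,2])[:,None]
E
python3 - <<'E'
from h import *
s=snap('wrist','w0.png'); st=arm.read_state(); print(st['q'].round(3),st['moment'],st['ft_force'])
R,_=cv2.Rodrigues(np.array(s['rvec'],float)); print('cam',(-R.T@np.array(s['tvec']).ravel()).round(3),s['intrinsics'][0],R[2])
for l in ['knob_axis','lens','rail_stop','lens_carrier','pinhole_carrier']:
    for m in arm.masks_of('wrist',l)[:2]:
        ys,xs=np.nonzero(m['region']); c=cv2.minAreaRect(np.c_[xs,ys].astype(np.float32))
        z={'knob_axis':.066,'lens':.066}.get(l,.036)
        P=fishpl(s,np.r_[cv2.boxPoints(c),[[xs.mean(),ys.mean()]]],z)[:,:2].round(3).tolist()
        print(l,round(m['score'],2),m['bbox'],P)
im=s['img'].copy(); cv2.imwrite('pics/w0b.png',cv2.resize(im,None,fx=1.42,fy=1.42))
E
```

```text
[ 0.466  0.128 -0.418  0.    -1.025 -2.294] [-0.05254623 -0.00575182 -0.01146312] [-0.60970531 -0.94601015 -0.69273352]
cam [0.434 0.062 0.324] [325.1922621    0.         279.77782056] [ 0.29836785 -0.07831679 -0.95123241]
knob_axis 0.72 [270.5, 160.7, 303.6, 258.9] [[0.544, 0.012], [0.473, 0.054], [0.486, 0.077], [0.559, 0.036], [0.512, 0.046]]
lens 0.85 [192.9, 199.0, 217.2, 250.9] [[0.486, -0.032], [0.49, -0.01], [0.532, -0.02], [0.528, -0.043], [0.508, -0.026]]
rail_stop 0.67 [85.1, 198.5, 123.2, 257.0] [[0.462, -0.159], [0.464, -0.125], [0.525, -0.133], [0.526, -0.169], [0.493, -0.148]]
pinhole_carrier 0.8 [389.1, 141.4, 470.0, 232.3] [[0.487, 0.153], [0.5, 0.236], [0.594, 0.232], [0.572, 0.143], [0.533, 0.19]]
pinhole_carrier 0.38 [336.9, 241.4, 383.9, 289.4] [[0.564, 0.082], [0.578, 0.129], [0.633, 0.122], [0.618, 0.072], [0.594, 0.105]]
```

View pics/w0b.png

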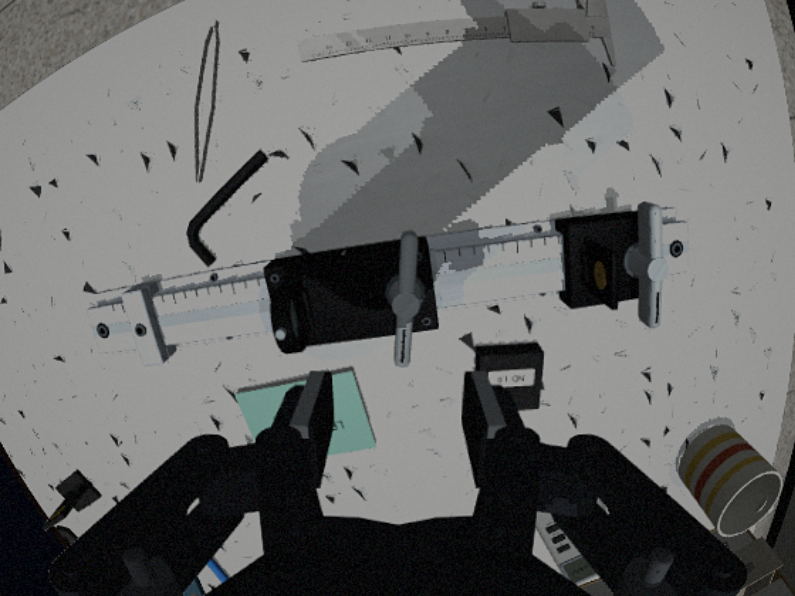

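```bash
cat > fit.py <<'E'
from h import *
from scipy.optimize import minimize
def box(x,y,a,lx,ly,z0,z1):
    c,s=np.cos(a),np.sin(a)
    return np.array([[x+c*u-s*v,y+s*u+c*v,z] for u in(-lx,lx) for v in(-ly,ly) for z in(z0,z1)])
def fitknob(cams,p0,fixed=None):
    M=[]
    for c in cams:
        s=arm.snapshot(c); r=arm.masks_of(c,'knob_axis')
        M+=[(c,s,r[0]['region'])]
    def cost(p,each=False):
        o=[]
        for c,s,m in M:
            im=np.zeros((420*4,560*4),np.uint8); f=fish if c=='wrist' else proj
            t=np.linspace(0,6.28,16,endpoint=False)
            st=np.array([[p[0]+.01*np.cos(q),p[1]+.01*np.sin(q),z] for q in t for z in(.038,.044)])
            for P in (box(p[0],p[1],p[2],.042,.005,.044,.066),st):
                cv2.fillConvexPoly(im,cv2.convexHull(((f(s,P)+.5)*4).round().astype(np.int32)),255)
            im=cv2.resize(im,(560,420),interpolation=cv2.INTER_AREA)/255.
            o.append(np.minimum(im,m).sum()/np.maximum(im,m).sum())
        return o if each else -sum(o)
    best=min((minimize(cost,[p0[0],p0[1],a],method='Nelder-Mead',options=dict(initial_simplex=[[p0[0],p0[1],a],[p0[0]+.006,p0[1],a],[p0[0],p0[1]+.006,a],[p0[0],p0[1],a+.15]],xatol=1e-4)) for a in (p0[2]-.15,p0[2],p0[2]+.15)),key=lambda r:r.fun)
    return best.x,cost(best.x,True)
E
python3 - <<'E'
from fit import *
for cams in (['wrist'],['scene','side'],['wrist','scene','side']):
    print(cams,fitknob(cams,[.513,.045,-.28]))
s=arm.snapshot('wrist'); k=1.42
f=lambda pts,z:fishpl(s,np.array(pts)/k,z)[:,:2].round(4).tolist()
print('bar ends',f([(408.5,234),(402,364)],.066),'dome',f([(404,300)],.066))
print('carrier corners',f([(437,327),(427,238),(266,262),(281,350)],.036))
print('stop corners',f([(136,285),(153,283),(175,358),(155,363)],.036))
print('rail screws',f([(103,330),(676,248)],.022))
print(arm.read_state()['q'].round(3),arm.read_state()['tool_pos'])
E
```

```text
['wrist'] (array([ 0.51872583,  0.04398654, -0.31453464]), [np.float64(0.8177201290234025)])
['scene', 'side'] (array([ 0.51438143,  0.04783413, -0.36800375]), [np.float64(0.8515180313109588), np.float64(0.6826275168054742)])
['wrist', 'scene', 'side'] (array([ 0.5149972 ,  0.04512841, -0.31708555]), [np.float64(0.8163840096910963), np.float64(0.8493339733589343), np.float64(0.6021454636969926)])
bar ends [[0.4777, 0.0565], [0.555, 0.0326]] dome [[0.515, 0.0442]]
carrier corners [[0.5485, 0.0589], [0.4883, 0.0666], [0.476, -0.0388], [0.5381, -0.0498]]
stop corners [[0.4638, -0.1429], [0.4664, -0.1277], [0.525, -0.1345], [0.525, -0.1543]]
rail screws [[0.4911, -0.2029], [0.5413, 0.2517]]
[ 0.466  0.129 -0.418 -0.    -1.025 -2.294] [0.50895288 0.04137306 0.18125374]
```

Emit:
{"op": "move_arm", "data": {"increments": [0,0,-0.055,0.006,0.0035,-0.035,120,0,0,-0.055,0.006,0.0035,-0.07,120,0,0,-0.055,0.006,0.0035,-0.095,120,0,0,-0.055,0.006,0.0035,-0.115,120,0,0,-0.055,0.006,0.0035,-0.133,120,0,0,-0.055,0.006,0.0035,-0.133,120,0,0,-0.055,0.006,0.0035,-0.133,120]}}

```text
time_s: 4.47
tool_pos: [0.5145, 0.0446, 0.0478]
tool_rot: [-0.001, 0.155, 0.988, -0.001]
ft_force: [-0.3, -0.2, 0.4]
gripper_width: 0.0452
grasp_force: 0.0
```

```bash
python3 - <<'E'
from h import *
s=snap('wrist','w1.png'); st=arm.read_state(); print(st['q'].round(3),st['tool_pos'],st['tool_rot'],st['moment'],st['ft_force'])
cv2.imwrite('pics/w1b.png',cv2.resize(s['img'],None,fx=1.42,fy=1.42))
E
```

```text
[ 0.467  0.3   -0.56   0.    -0.711 -2.35 ] [0.51538964 0.0449616  0.04882806] [ 5.64166514e-05  1.55259993e-01  9.87873630e-01 -1.52169795e-04] [ 0.02787255 -0.06607559 -0.08250773] [-0.60840886  0.53078304  0.00669422]
```

View pics/w1b.png

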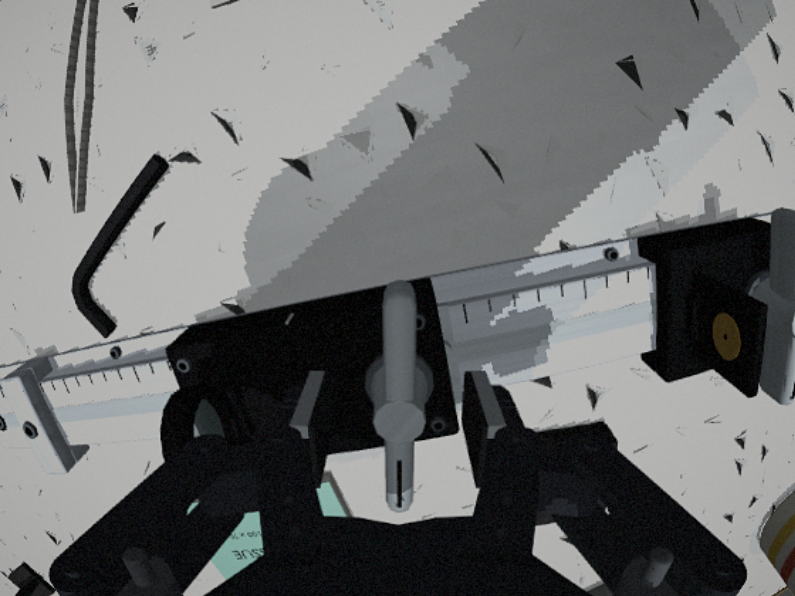

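Emit:
{"op": "move_arm", "data": {"increments": [0,0,0,0,0,0,255,0,0,0,0,0,0,255,0,0,0,0,0,0,255,0,0,0,0,0,0,255,0,0,0,0,0,0,255,0,0,0,0,0,0,255]}}

```text
time_s: 5.02
tool_pos: [0.5156, 0.0449, 0.0496]
tool_rot: [0.001, 0.155, 0.988, 0.0]
ft_force: [-1.4, -1.2, 6.1]
gripper_width: 0.0086
grasp_force: 59.1
```

```bash
cat > r.py <<'E'
from workcell import arm
import numpy as np
m=[]
for i in range(1):
    st=arm.read_state(); 
q=st['tool_rot']; print('t',st['time_s'],'q6',st['q'][5].round(3),'pos',st['tool_pos'].round(4),'nang',round(float(np.arctan2(-2*q[1]*q[2],2*q[2]**2-1)),4),'F',st['ft_force'].round(2),'M',st['moment'].round(3),'w',round(st['gripper_width'],4),'g',st['grasp_force'])
E
python3 r.py
```

```text
t 5.0167 q6 -2.35 pos [0.5156 0.0449 0.0496] nang -0.3118 F [-1.36 -1.17  6.07] M [-0.304  0.505  0.024] w 0.0086 g 59.06403422355652
```

Emit:
{"op": "move_arm", "data": {"increments": [0,0,0.1,0,0,0,255,0,0,0.2,0,0,0,255,0,0,0.3,0,0,0,255,0,0,0.4,0,0,0,255,0,0,0.4,0,0,0,255]}}

```text
time_s: 5.43
tool_pos: [0.5155, 0.0447, 0.0496]
tool_rot: [0.001, -0.047, 0.999, 0.0]
ft_force: [-0.6, -2.5, 5.5]
gripper_width: 0.0083
grasp_force: 59.0
```

```bash
python3 r.py; python3 - <<'E'
from h import *
s=snap('wrist','w2.png')
cv2.imwrite('pics/w2b.png',cv2.resize(s['img'][180:],None,fx=1.42,fy=1.42))
E
```

```text
t 5.4333 q6 -1.944 pos [0.5155 0.0447 0.0496] nang 0.0944 F [-0.56 -2.46  5.49] M [-0.685  0.256  0.052] w 0.0083 g 59.01507496833801
```

View pics/w2b.png

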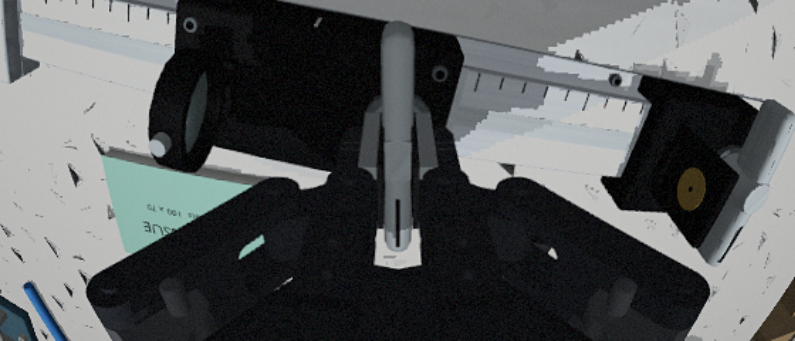

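Emit:
{"op": "move_arm", "data": {"increments": [0,0,0.12,0,0,0,255,0,0,0.24,0,0,0,255,0,0,0.36,0,0,0,255,0,0,0.48,0,0,0,255,0,0,0.6,0,0,0,255,0,0,0.72,0,0,0,255,0,0,0.84,0,0,0,255,0,0,0.96,0,0,0,255]}}

```text
time_s: 6.15
tool_pos: [0.5159, 0.0448, 0.0496]
tool_rot: [0.001, -0.503, 0.864, -0.0]
ft_force: [0.7, -2.2, 2.9]
gripper_width: 0.0081
grasp_force: 58.8
```

Emit:
{"op": "move_arm", "data": {"increments": [0,0,0.12,0,0,0,255,0,0,0.24,0,0,0,255,0,0,0.36,0,0,0,255,0,0,0.48,0,0,0,255,0,0,0.6,0,0,0,255,0,0,0.72,0,0,0,255,0,0,0.84,0,0,0,255,0,0,0.96,0,0,0,255]}}

```text
time_s: 6.82
tool_pos: [0.5165, 0.045, 0.0496]
tool_rot: [-0.001, 0.845, -0.534, 0.001]
ft_force: [2.5, -2.8, 1.9]
gripper_width: 0.0086
grasp_force: 58.5
```

Emit:
{"op": "move_arm", "data": {"increments": [0,0,0,0,0,0,255,0,0,0,0,0,0,255]}}

```text
time_s: 6.98
tool_pos: [0.5165, 0.0451, 0.0495]
tool_rot: [-0.001, 0.843, -0.538, 0.001]
ft_force: [3.8, -2.7, 6.8]
gripper_width: 0.0086
grasp_force: 59.0
```

```bash
python3 r.py; python3 - <<'E'
from h import *
s=snap('wrist','w3.png')
cv2.imwrite('pics/w3b.png',cv2.resize(s['img'],None,fx=1.42,fy=1.42))
E
```

```text
t 6.9833 q6 -0.034 pos [0.5165 0.0451 0.0495] nang 2.0046 F [ 3.8  -2.67  6.78] M [-1.067 -1.181  0.036] w 0.0086 g 59.04685199260712
```

View pics/w3b.png

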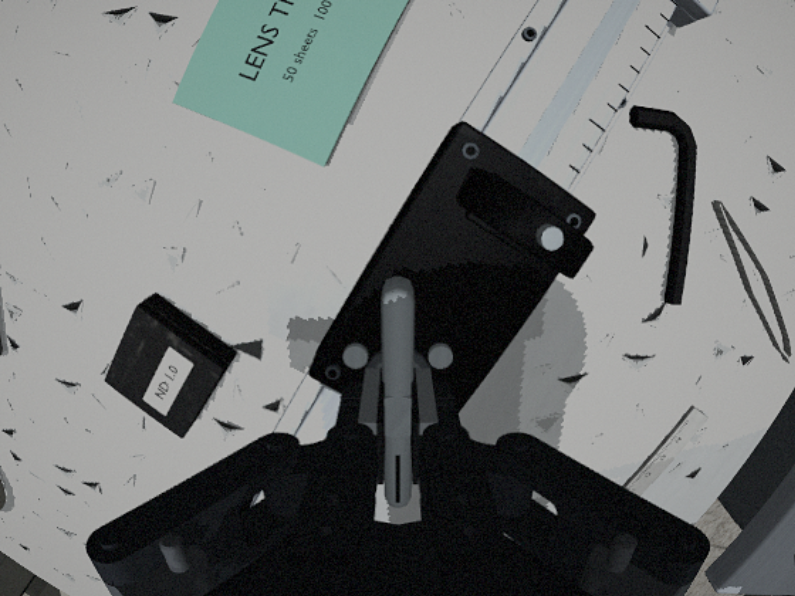

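Emit:
{"op": "move_arm", "data": {"increments": [0,0,0,-0.0004,-0.004,0,255,0,0,0,-0.001,-0.01,0,255,0,0,0,-0.002,-0.018,0,255,0,0,0,-0.003,-0.027,0,255,0,0,0,-0.004,-0.036,0,255,0,0,0,-0.005,-0.045,0,255,0,0,0,-0.0058,-0.053,0,255,0,0,0,-0.0066,-0.06,0,255]}}

```text
time_s: 7.7
tool_pos: [0.51, -0.0145, 0.0495]
tool_rot: [-0.002, 0.843, -0.539, 0.001]
ft_force: [2.0, 3.1, 6.9]
gripper_width: 0.0081
grasp_force: 59.3
```

Emit:
{"op": "move_arm", "data": {"increments": [0,0,0,-0.0003,-0.003,0,255,0,0,0,-0.0006,-0.006,0,255,0,0,0,-0.0006,-0.006,0,255]}}

```text
time_s: 7.95
tool_pos: [0.5093, -0.0209, 0.0496]
tool_rot: [-0.001, 0.842, -0.539, 0.001]
ft_force: [1.8, -1.4, 6.3]
gripper_width: 0.0085
grasp_force: 59.3
```

```bash
python3 r.py; python3 - <<'E'
from h import *
s=snap('wrist','w4.png')
cv2.imwrite('pics/w4b.png',cv2.resize(s['img'][:300],None,fx=1.42,fy=1.42))
for c in ('side','scene','wrist'):
    s=arm.snapshot(c); f=fishpl if c=='wrist' else topl
    for l in ('lens_carrier','rail_stop'):
        for m in arm.masks_of(c,l)[:1]: print(c,l,m['score'],m['bbox'])
E
```

```text
t 7.95 q6 0.087 pos [ 0.5093 -0.0209  0.0496] nang 2.0036 F [ 1.85 -1.43  6.34] M [-0.707 -0.905  0.028] w 0.0085 g 59.2987847328186
side lens_carrier 0.78 [234.7, 226.7, 282.3, 272.7]
scene lens_carrier 0.74 [296.9, 189.5, 348.9, 235.7]
scene rail_stop 0.63 [336.9, 200.1, 358.4, 214.1]
wrist lens_carrier 0.69 [218.8, 87.2, 420.9, 357.5]
wrist rail_stop 0.8 [350.2, 0.3, 467.7, 99.6]
```

View pics/w4b.png

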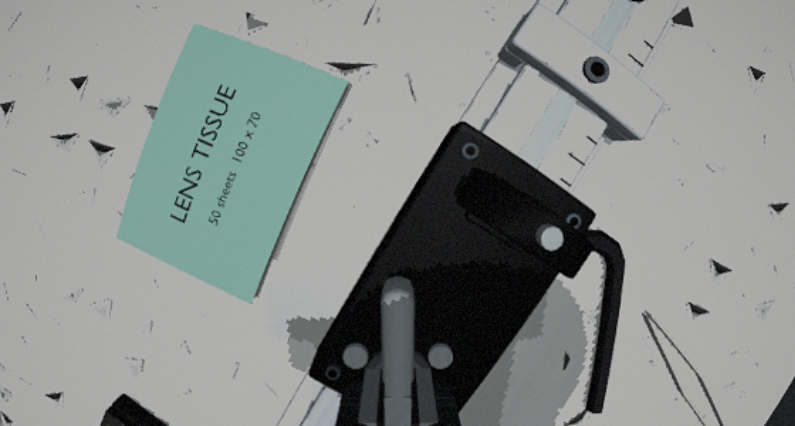

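```bash
python3 - <<'E'
from h import *
s=arm.snapshot('wrist'); k=1.42
f=lambda pts,z:fishpl(s,np.array(pts)/k,z)[:,:2]
u=np.array([-.110,-.994]); n=np.array([-.994,.110])
c=np.array([.5093,-.0209])
for nm,p,z in (('carrier front',[(462,123),(595,215)],.036),('stop near top edge',[(517,52),(640,132)],.036),('stop far top edge',[(540,2),(665,100)],.036),('hex',[(600,235),(625,255),(597,410),(570,422)],.005)):
    P=f(p,z); print(nm,P.round(4).tolist(),'along',((P-c)@u).round(4),'across',((P-c)@n).round(4))
E
```

```text
carrier front [[0.5296, -0.1128], [0.472, -0.1066]] along [0.0891 0.0893] across [-0.0303  0.0277]
stop near top edge [[0.5234, -0.1445], [0.47, -0.1429]] along [0.1213 0.1255] across [-0.0276  0.0257]
stop far top edge [[0.5238, -0.1662], [0.4658, -0.1599]] along [0.1429 0.143 ] across [-0.0304  0.0279]
hex [[0.4512, -0.1028], [0.435, -0.1008], [0.4029, -0.0279], [0.413, -0.0164]] along [0.0878 0.0876 0.0186 0.0061] across [0.0488 0.065  0.105  0.0962]
```

Emit:
{"op": "move_arm", "data": {"increments": [0,0,0,-0.0004,-0.004,0,255,0,0,0,-0.0009,-0.008,0,255,0,0,0,-0.0013,-0.012,0,255,0,0,0,-0.0013,-0.012,0,255]}}

```text
time_s: 8.83
tool_pos: [0.508, -0.0329, 0.0495]
tool_rot: [-0.001, 0.842, -0.539, 0.001]
ft_force: [2.3, -1.5, 7.1]
gripper_width: 0.0087
grasp_force: 59.3
```

```bash
python3 r.py; python3 - <<'E'
from h import *
s=snap('wrist','w5.png')
cv2.imwrite('pics/w5b.png',cv2.resize(s['img'][0:170,280:480],None,fx=4,fy=3.5,interpolation=3))
E
```

```text
t 8.8333 q6 0.111 pos [ 0.508  -0.0329  0.0495] nang 2.0038 F [ 2.32 -1.52  7.11] M [-0.555 -0.808 -0.032] w 0.0087 g 59.321129322052
```

View pics/w5b.png

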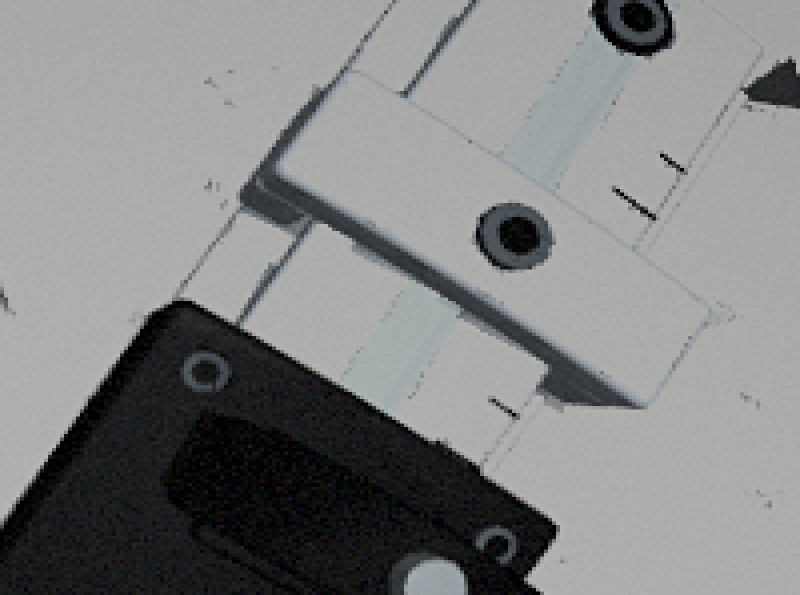

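```bash
python3 - <<'E'
from h import *
s=arm.snapshot('wrist')
f=lambda pts:fishpl(s,np.array(pts)/[4,3.5]+[280,0],.036)[:,:2]
u=np.array([-.110,-.994]); c=np.array([.508,-.0329])
for p in ([(180,300),(555,525)],[(280,170),(645,405)],[(350,70),(712,312)]): P=f(p); print(P.round(4).tolist(),((P-c)@u).round(4))
E
```

```text
[[0.5286, -0.1251], [0.4712, -0.1192]] [0.0894 0.0898]
[[0.5256, -0.1474], [0.4682, -0.1412]] [0.1119 0.1121]
[[0.5241, -0.1654], [0.4657, -0.1591]] [0.1299 0.1301]
```

Emit:
{"op": "move_arm", "data": {"increments": [0,0,0,-0.0004,-0.004,0,255,0,0,0,-0.0009,-0.008,0,255,0,0,0,-0.0013,-0.012,0,255,0,0,0,-0.0017,-0.015,0,255,0,0,0,-0.0019,-0.017,0,255,0,0,0,-0.0019,-0.017,0,255]}}

```text
time_s: 9.43
tool_pos: [0.5062, -0.0497, 0.0495]
tool_rot: [-0.001, 0.842, -0.539, 0.001]
ft_force: [2.1, -1.2, 5.8]
gripper_width: 0.0085
grasp_force: 59.3
```

Emit:
{"op": "move_arm", "data": {"increments": [0,0,0,-0.0001,-0.001,0,255,0,0,0,-0.0002,-0.002,0,255,0,0,0,-0.0002,-0.002,0,255]}}

```text
time_s: 9.68
tool_pos: [0.506, -0.0515, 0.0495]
tool_rot: [-0.001, 0.843, -0.539, 0.001]
ft_force: [1.2, 0.6, 7.2]
gripper_width: 0.0082
grasp_force: 59.3
```

Emit:
{"op": "move_arm", "data": {"increments": [0,0,0,-0.0001,-0.0005,0,255,0,0,0,-0.0001,-0.001,0,255,0,0,0,-0.0001,-0.001,0,255]}}

```text
time_s: 9.93
tool_pos: [0.5059, -0.0524, 0.0495]
tool_rot: [-0.001, 0.843, -0.539, 0.001]
ft_force: [1.7, 1.1, 6.8]
gripper_width: 0.0085
grasp_force: 59.4
```

Emit:
{"op": "move_arm", "data": {"increments": [0,0,0,-0.0001,-0.0005,0,255,0,0,0,-0.0001,-0.001,0,255,0,0,0,-0.0001,-0.001,0,255]}}

```text
time_s: 10.18
tool_pos: [0.5058, -0.0534, 0.0495]
tool_rot: [-0.001, 0.843, -0.539, 0.001]
ft_force: [2.2, 2.0, 6.7]
gripper_width: 0.0086
grasp_force: 59.4
```

Emit:
{"op": "move_arm", "data": {"increments": [0,0,0,-0.0001,-0.0005,0,255,0,0,0,-0.0001,-0.001,0,255,0,0,0,-0.0001,-0.001,0,255]}}

```text
time_s: 10.43
tool_pos: [0.5058, -0.0538, 0.0495]
tool_rot: [-0.002, 0.842, -0.539, 0.001]
ft_force: [0.4, 7.0, 7.5]
gripper_width: 0.0087
grasp_force: 59.5
```

```bash
python3 r.py; python3 - <<'E'
from h import *
s=snap('wrist','w6.png')
cv2.imwrite('pics/w6b.png',cv2.resize(s['img'][0:170,280:480],None,fx=4,fy=3.5,interpolation=3))
E
```

```text
t 10.4333 q6 0.154 pos [ 0.5058 -0.0538  0.0495] nang 2.0038 F [0.41 6.96 7.52] M [ 2.307 -0.14  -0.056] w 0.0087 g 59.46369409561157
```

View pics/w6b.png

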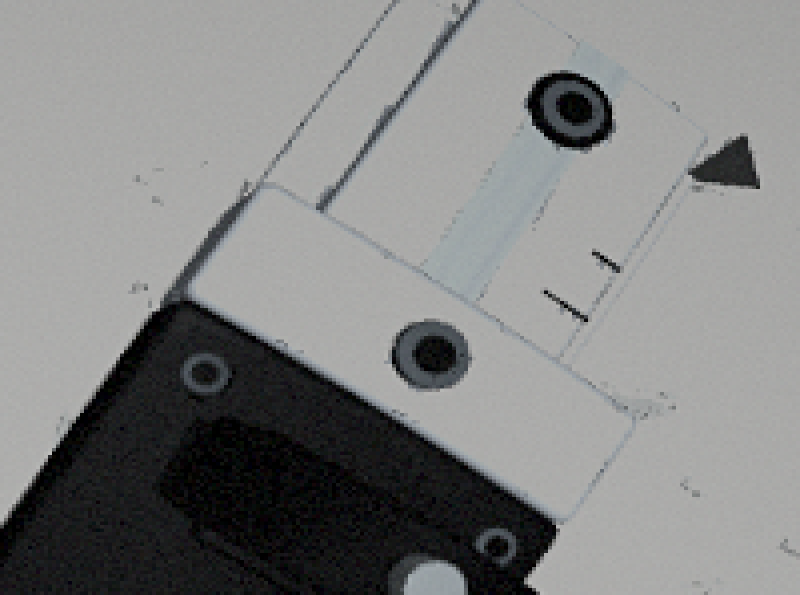

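Emit:
{"op": "move_arm", "data": {"increments": [0,0,-0.12,0,0.0006,0,255,0,0,-0.24,0,0.0006,0,255,0,0,-0.36,0,0.0006,0,255,0,0,-0.48,0,0.0006,0,255,0,0,-0.6,0,0.0006,0,255,0,0,-0.72,0,0.0006,0,255,0,0,-0.84,0,0.0006,0,255,0,0,-0.96,0,0.0006,0,255]}}

```text
time_s: 11.15
tool_pos: [0.5052, -0.0537, 0.0495]
tool_rot: [0.001, -0.496, 0.868, -0.0]
ft_force: [-0.9, 3.9, 10.1]
gripper_width: 0.0084
grasp_force: 59.7
```

```bash
python3 r.py
```

```text
t 11.15 q6 -0.814 pos [ 0.5052 -0.0537  0.0495] nang 1.0379 F [-0.87  3.9  10.08] M [1.471 0.401 0.113] w 0.0084 g 59.73253011703491
```

Emit:
{"op": "move_arm", "data": {"increments": [0,0,-0.12,0,0,0,255,0,0,-0.24,0,0,0,255,0,0,-0.36,0,0,0,255,0,0,-0.48,0,0,0,255,0,0,-0.6,0,0,0,255,0,0,-0.72,0,0,0,255,0,0,-0.84,0,0,0,255,0,0,-0.96,0,0,0,255]}}

```text
time_s: 11.82
tool_pos: [0.505, -0.0532, 0.0495]
tool_rot: [0.001, -0.039, 0.999, 0.001]
ft_force: [-3.2, 7.6, 12.1]
gripper_width: 0.0089
grasp_force: 60.0
```

```bash
python3 r.py
```

```text
t 11.8167 q6 -1.774 pos [ 0.505  -0.0532  0.0495] nang 0.0778 F [-3.22  7.58 12.06] M [2.969 0.972 0.078] w 0.0089 g 59.99279737472534
```

Emit:
{"op": "move_arm", "data": {"increments": [0,0,-0.08,0.0002,0.0005,0,255,0,0,-0.16,0.0002,0.0005,0,255,0,0,-0.24,0.0002,0.0005,0,255,0,0,-0.24,0.0002,0.0005,0,255]}}

```text
time_s: 12.15
tool_pos: [0.5049, -0.053, 0.0495]
tool_rot: [0.001, 0.081, 0.997, 0.001]
ft_force: [-2.4, 5.2, 11.4]
gripper_width: 0.0085
grasp_force: 60.0
```

```bash
python3 r.py
```

```text
t 12.15 q6 -2.014 pos [ 0.5049 -0.053   0.0495] nang -0.1613 F [-2.44  5.2  11.41] M [2.075 0.964 0.03 ] w 0.0085 g 60.021169781684875
```

Emit:
{"op": "move_arm", "data": {"increments": [0,0,-0.06,0,0,0,255,0,0,-0.12,0,0,0,255,0,0,-0.12,0,0,0,255]}}

```text
time_s: 12.4
tool_pos: [0.505, -0.0529, 0.0495]
tool_rot: [0.001, 0.14, 0.99, 0.001]
ft_force: [-3.1, 6.9, 11.2]
gripper_width: 0.0087
grasp_force: 60.0
```

```bash
python3 r.py
```

```text
t 12.4 q6 -2.132 pos [ 0.505  -0.0529  0.0495] nang -0.2801 F [-3.15  6.94 11.17] M [ 2.193  0.999 -0.017] w 0.0087 g 60.02343714237213
```

Emit:
{"op": "move_arm", "data": {"increments": [0,0,-0.06,0,0.0002,0,255,0,0,-0.12,0,0.0002,0,255,0,0,-0.12,0,0.0002,0,255]}}

```text
time_s: 12.65
tool_pos: [0.505, -0.0528, 0.0495]
tool_rot: [0.001, 0.199, 0.98, 0.001]
ft_force: [-2.8, 4.5, 10.4]
gripper_width: 0.0086
grasp_force: 60.0
```

```bash
python3 r.py
```

```text
t 12.65 q6 -2.253 pos [ 0.505  -0.0528  0.0495] nang -0.4 F [-2.82  4.54 10.38] M [ 1.935  0.875 -0.01 ] w 0.0086 g 59.97965097427368
```

Emit:
{"op": "move_arm", "data": {"increments": [0,0,-0.06,0,0,0,255,0,0,-0.12,0,0,0,255,0,0,-0.12,0,0,0,255]}}

```text
time_s: 12.9
tool_pos: [0.505, -0.0527, 0.0495]
tool_rot: [0.001, 0.257, 0.966, 0.001]
ft_force: [-1.6, 5.4, 11.9]
gripper_width: 0.0081
grasp_force: 60.0
```

```bash
python3 r.py
```

```text
t 12.9 q6 -2.373 pos [ 0.505  -0.0527  0.0495] nang -0.52 F [-1.58  5.45 11.87] M [ 2.077  0.915 -0.03 ] w 0.0081 g 59.98921573162079
```

Emit:
{"op": "move_arm", "data": {"increments": [0,0,-0.06,0,0,0,255,0,0,-0.12,0,0,0,255,0,0,-0.12,0,0,0,255]}}

```text
time_s: 13.15
tool_pos: [0.5051, -0.0527, 0.0496]
tool_rot: [0.001, 0.314, 0.949, 0.001]
ft_force: [-2.4, 6.6, 11.8]
gripper_width: 0.0085
grasp_force: 60.1
```

```bash
python3 r.py
```

```text
t 13.15 q6 -2.492 pos [ 0.5051 -0.0527  0.0496] nang -0.6395 F [-2.4   6.61 11.84] M [2.244 0.987 0.108] w 0.0085 g 60.05152344703674
```

Emit:
{"op": "move_arm", "data": {"increments": [0,0,-0.06,0,0,0,255,0,0,-0.12,0,0,0,255,0,0,-0.12,0,0,0,255]}}

```text
time_s: 13.4
tool_pos: [0.5052, -0.0526, 0.0496]
tool_rot: [0.001, 0.371, 0.929, 0.001]
ft_force: [-3.0, 6.3, 12.3]
gripper_width: 0.0087
grasp_force: 60.2
```

```bash
python3 r.py
```

```text
t 13.4 q6 -2.612 pos [ 0.5052 -0.0526  0.0496] nang -0.7592 F [-2.95  6.3  12.32] M [2.314 1.017 0.362] w 0.0087 g 60.16898989677429
```

```bash
python3 - <<'E'
from h import *
m=[]
for i in range(12):
    arm.snapshot('side'); s=arm.read_state(); m.append(np.r_[s['moment'],s['ft_force']])
m=np.array(m); print(m.mean(0).round(3),m.std(0).round(3),m[:,2].round(3))
E
```

```text
[ 2.346  1.001  0.279 -2.96   6.329 12.201] [0.038 0.026 0.033 0.451 0.54  0.439] [0.249 0.274 0.248 0.249 0.337 0.326 0.292 0.313 0.29  0.236 0.244 0.295]
```

Emit:
{"op": "move_arm", "data": {"increments": [0,0,-0.03,0,0,0,255,0,0,-0.06,0,0,0,255,0,0,-0.06,0,0,0,255]}}

```text
time_s: 14.25
tool_pos: [0.5052, -0.0527, 0.0497]
tool_rot: [0.001, 0.397, 0.918, 0.001]
ft_force: [-2.4, 6.4, 13.1]
gripper_width: 0.0083
grasp_force: 60.3
```

```bash
python3 - <<'E'
from h import *
m=[]
for i in range(10):
    w=arm.snapshot('wrist'); s=arm.read_state(); m.append(np.r_[s['moment'],s['ft_force']])
m=np.array(m); print(m.mean(0).round(3),m.std(0).round(3)); import subprocess; print(subprocess.run(['python3','-c','1']).returncode, s['q'],s['tool_rot'],s['tool_pos'])
cv2.imwrite('pics/w7b.png',cv2.resize(w['img'],None,fx=1.42,fy=1.42))
E
```

```text
[ 2.403  1.056  0.444 -2.983  6.33  12.833] [0.026 0.024 0.033 0.617 0.674 0.373]
0 [ 2.83002520e-01  2.84921117e-01 -5.80902118e-01 -8.08654194e-04
 -7.02311178e-01 -2.66844744e+00] [8.59634447e-04 3.96436649e-01 9.18061078e-01 1.04924173e-03] [ 0.50518553 -0.0526305   0.04965546]
```

View pics/w7b.png

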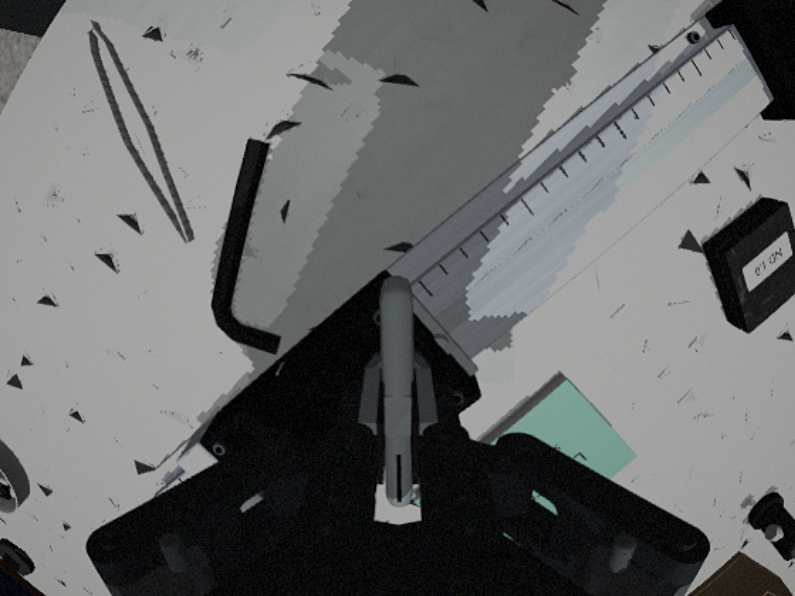

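Emit:
{"op": "move_arm", "data": {"increments": [0,0,0,-0.0004,0.0008,0.001,255,0,0,0,-0.0004,0.0008,0.001,255,0,0,0,-0.0004,0.0008,0.001,120,0,0,0,-0.0004,0.0008,0.001,120,0,0,0,-0.0004,0.0008,0.001,120,0,0,0,-0.0004,0.0008,0.001,120,0,0,0,-0.0004,0.0008,0.001,120,0,0,0,-0.0004,0.0008,0.001,120]}}

```text
time_s: 15.42
tool_pos: [0.5036, -0.0531, 0.0492]
tool_rot: [-0.0, 0.395, 0.919, -0.0]
ft_force: [-0.1, -0.2, 0.2]
gripper_width: 0.0452
grasp_force: 0.0
```

```bash
python3 r.py
```

```text
t 15.4167 q6 -2.667 pos [ 0.5036 -0.0531  0.0492] nang -0.8128 F [-0.08 -0.23  0.17] M [ 0.038 -0.04   0.002] w 0.0452 g 0.0
```

Released cleanly; raise and check knob angle and gap.

Emit:
{"op": "move_arm", "data": {"increments": [0,0,0,0,0,0.03,120,0,0,0,0,0,0.06,120,0,0,0,0,0,0.1,120,0,0,0,0,0.0,0.14,120,0,0,0,0,0,0.14,120,0,0,0,0,0,0.14,120]}}

```text
time_s: 15.92
tool_pos: [0.5052, -0.0527, 0.192]
tool_rot: [0.002, 0.395, 0.919, 0.002]
ft_force: [0.2, -0.1, -0.2]
gripper_width: 0.0451
grasp_force: 0.0
```

```bash
python3 r.py; python3 - <<'E'
from fit import *
s=snap('wrist','w8.png')
cv2.imwrite('pics/w8b.png',cv2.resize(s['img'],None,fx=1.42,fy=1.42))
print(fitknob(['wrist'],[.505,-.053,-.8]))
E
```

```text
t 15.9167 q6 -2.667 pos [ 0.5052 -0.0527  0.192 ] nang -0.8124 F [ 0.19 -0.07 -0.16] M [ 0.02   0.085 -0.044] w 0.0451 g 0.0
(array([ 0.50678192, -0.05336237, -0.78969994]), [np.float64(0.7982604005124401)])
```

View pics/w8b.png

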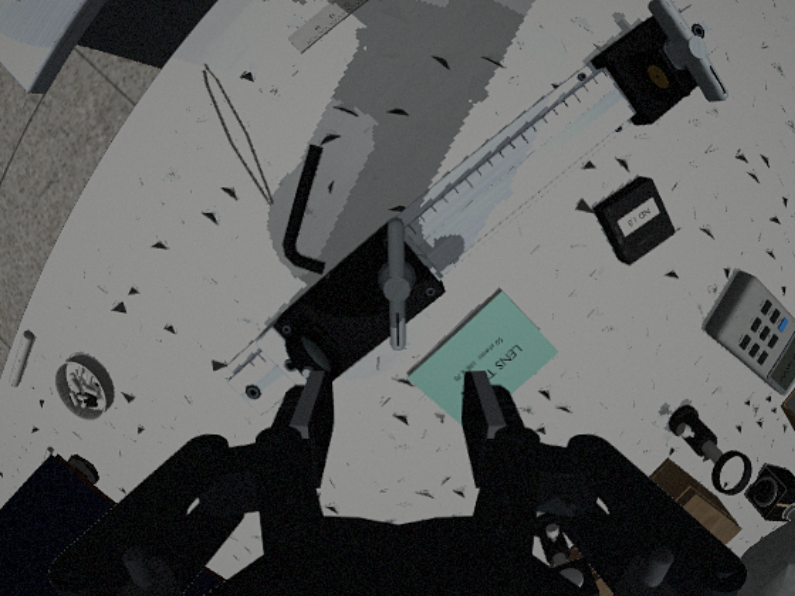

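```bash
python3 -c "
from workcell import arm
print(arm.sign_off())"
```

```text
the job is handed in; nothing more can be done
None
```

The knob was broken loose and backed off to about 2.1 rad. I then slid the lens carrier to the rail stop (about 7 N contact) and nipped the knob up to about 0.44 N m, near the top of the 0.2–0.5 range. The job is handed in with no verdict returned; the final gap at the stop was judged from contact force, not measured, and I viewed 11 pictures against the limit of 10.

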